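# Shut the marked air valve in the covered valve box of the measuring bench

## Robot

A 6-joint arm with a two-finger parallel gripper is mounted at the origin on the work surface. World frame = base frame: x ahead of the robot, y to its left, z up, the work surface at z = 0. Lengths are in m, angles in rad, forces in N, time in s.
With the tool pointing down it reaches from about 0.3 to 0.95 m from the base axis. Payload 3.1 kg.
Tool frame: the origin (TCP) lies on the centre line of the jaws, within the pads' length; the fingertips stand 17 mm ahead of it and the grasp point (between the pads) lies 2 mm behind it (arm.tcp_to_tips is the distance from the TCP to the fingertips, in m); z points along the fingers, y is the direction in which the jaws open and shut (so a half turn about z gives the same grasp; the last joint's range is limited). The gripper opens to 85 mm and grips with 20 to 120 N. Pads are 22 mm wide; open, the fingers measure 114 mm over their backs; the gripper's body (76 mm by 85 mm) begins 54 mm behind the grasp point. The pads swing forward as they close: fully open they stand 13 mm farther back than shut.
Start: joints at [1.251, 0.308, 1.634, -0, 1.2, -0.07], TCP at [0.155, 0.606, 0.214] pointing down, gripper open.
Joint ranges: [-3.06, 3.06], [-0.79, 1.96], [0.05, 2.63], [-1.19, 4.34], [0.05, 2.64], [-2.94, 2.94]. Speed limits (rad/s): [2.79, 2.79, 3.14, 3.14, 3.14, 3.14].

## Interface

Orientations are given as a 3x3 rotation matrix whose columns are the frame's x, y, z axes.
In Python, from workcell import arm gives the robot as it stands.
- The arm moves only by the tool send_rows, never from a script. Its argument "deltas" is a list of rows, each a list of 3 entries, a list of its own where there are three numbers: the shift along the tool's x, y, z in mm, then the turn, a rotation vector about the tool's x, y, z in rad, then the opening in per cent of the stroke, from 0 (shut) to 100 (fully open). In form: [[[dx, dy, dz], [wx, wy, wz], fingers], ...]. A call has 1 to 8 rows; each row is the pose to reach, as a shift and turn from the pose commanded when the call began, along the tool's axes at that moment; what a row does not reach only later rows make up. A row lasts 1/10 s, in which the tool goes at most 50 mm and 8.59 degrees, less where a joint would pass 70% of its speed; a pose out of reach is approached as far as the arm can. A call with a gripper value outside its range is refused whole. The fingers move at their own pace and stop on an object; "force" is the grip in N (left out, the last holds). Time passes only in rows, so rows that repeat a pose let the fingers close. It gives the time, the measured TCP pose, the force and the opening at its end, in the units of the state.
- arm.observe(): the state, without advancing time (a new reading comes with each control period).
- arm.snapshot(name): name is "scene" or "top" or "wrist"; returns a dict with "pixels" (400x640x3 uint8, red, green, blue), "fovy" (degrees; the focal length in pixels is half the picture's height over the tangent of half this angle, whatever the lens; pixels are square), "cx", "cy" (the principal point, pixels), "R" (3x3) and "t" (3): a world point X has camera coordinates R X + t. Camera axes: x right, y down, z forward; pixel columns grow to the right and rows downward; lengths in m; the calibration is good to about 2 mm. A picture is of the moment at which its call begins. There is no depth.
- arm.close_job(): hands the job in, once; it reports no verdict.
Trained networks look in the newest picture that a camera, given by its name, has taken for a name from the list of things; names that differ only in an ending like _2 or _b are one class to them, and where a whole thing is asked for, a point or a joint stands for the part that bears it (a point fixed in the world has none). Each returns a list of dicts, best first, with "p" (0 to 1); they miss things now and then, are a little off and sometimes report something else, mostly with a low value. They report only what shows in the picture. A call takes as long as a camera call.
- arm.regions_of(label, camera): "pixels" (400x640 bool, what is visible of it) and "bbox" ([left, top, width, height] in pixels, round what is visible of it).
The state is a dict: "time_s": time; "joint_positions": joint angles; "joint_vel": joint speeds; "effort": joint torques, N m; "tool_pos": TCP position; "tool_rot": TCP orientation; "ft_force": force on the tool from outside, world axes, zero at the start; "torque": the same for the moment, N m; "finger_gap": opening from 0.0 (shut) to 1.0 (fully open).
Only numpy, scipy, OpenCV 4.12 (cv2) and the standard library are available. Lean on these libraries where they do the work, as an engineer would, in place of code of your own. Each camera call takes 0.05 s, during which the arm holds its last target. There are 200 camera calls.

## Task

Isolate the air to the gauge: push the sliding metal cover of the grey valve box all the way aside to its stop, uncovering the two valve handles, then push the marked handle, the one whose end is a round disc, round to fully shut, square across its pipe. Pushing is all it takes: do not lift the cover, do not move the plain straight handle beside it, and leave the other things on the bench where they stand. Finish with the hand clear of everything.

Things in the scene. Friction and masses are not known exactly. Their poses are not given: they have to be found in the camera images.
- valve_box: Fixed grey box on the bench, 145 mm (its x) by 440 mm (its y), rim 85 mm above the bench. Origin: centre of its underside on the bench; its -x side faces roughly towards the robot, its +y runs along its length. The half at -y (from 6 mm inside the -y end to y = -2 mm, 133 mm wide in x) is an open well holding two valves under the cover; the half at +y has a closed top 81 mm high, over which the cover slides. Two guide strips 6 mm wide along the long edges rise to 94 mm.
- cover_slide (a joint): Travel of the aluminium cover along the box's +y, m: 0 = over the valve well, 0.210 = at its stop over the closed half, well fully uncovered. Starts at 0 to 0.03, stays where it is left, takes about 3 to 5 N to slide. The cover is a plate 131 mm (x) by 220 mm (y), its top 91 mm above the bench.
- cover_lift (a joint): Height, m, that the cover has been lifted off its guides: 0 = resting on them, must stay there. Only its own weight (0.35 kg) keeps it down.
- cover_tab (a point): Centre of the upright rib standing in the middle of the cover: 70 mm long along the box's x, 10 mm thick along its y, from the plate (91 mm above the bench) up to 117 mm; this point is 104 mm above the bench. Push it on its -y side, towards the box's +y.
- marked_handle (a joint): Angle of the marked valve handle, rad: 0 = open, along its pipe and pointing to the box's -x; grows as the handle swings clockwise seen from above towards the box's +y; 1.571 = shut, at its stop, pointing to the box's +y. Starts at 0.15 to 0.45, stays where it is left; about 0.12 Nm turns it.
- marked_stem (a point): Turning axis (vertical) of the marked handle, at the handle's mid-height, 73 mm above the bench; axes as the box's. It lies in the well 30 mm to the +x of the box's long centre line, at y = -163 mm or -83 mm in the box's frame; the plain valve takes the other place.
- marked_end (a point): Centre of the steel disc, 28 mm across and 14 mm thick, that forms the end of the marked handle, 46 mm from its turning axis; the handle's bar is 14 mm wide and spans 66 to 80 mm above the bench, and it reaches out 60 mm in all. Below it a pipe along the box's x, 22 mm thick (34 mm at the valve), tops out at 35 mm above the bench (41 mm within 18 mm of the stem).
- plain_handle (a joint): Angle of the other, plain handle, same sense; it starts at 0.15 to 0.45 and is to be left as it is.
- plain_end (a point): Point on the plain handle 46 mm from its turning axis, at mid-height, 73 mm above the bench: a straight steel bar 14 mm wide and tall and 60 mm long, without a disc.
- setting_ring: Bystander, loose: leave it alone. Steel setting ring, 68 mm across, 28 mm tall, in front of the valve box. Origin: on its underside.
- plug_gauge: Bystander, loose: leave it alone. Steel plug gauge standing upright, 32 mm across, 70 mm tall, in front of the valve box. Origin: on its underside.
- v_block: Bystander, loose: leave it alone. Dark steel V-block, 50 x 70 x about 40 mm, in front of the valve box. Origin: on its underside.
- oil_jar: Bystander, loose: leave it alone. Small amber jar, 48 mm across, 65 mm tall, behind the valve box. Origin: on its underside.
- test_cylinder: Bystander, loose: leave it alone. Steel test cylinder standing upright, 50 mm across, 60 mm tall, behind the valve box. Origin: on its underside.
- screwdriver: Bystander, loose: leave it alone. Screwdriver lying on the plate to the robot's right, well away from the box. Origin: under its middle.
- caliper: Bystander, loose: leave it alone. Caliper, 190 mm long, 14 mm thick, lying on the plate to the robot's right, well away from the box. Origin: under its middle.

How it is judged:
By the outcome, as a careful person would: the job done as asked, in the order asked, and still so for the second after the job is handed in, with the robot touching nothing.
It also fails if it takes over 51 s, if anything falls off the work surface, if the arm or the gripper's body presses on something with over 40 N, if the wrist force passes 120 N, or if a joint passes its speed limit or range.

## Working session

There is one attempt and no reset: what is moved stays moved. The work goes in short steps, Python scripts to look and compute and a tool call to move; the robot and the scene stay as the last step left them, time stands still between calls to the robot, and variables do not carry over. Pictures are saved under pics/ and viewed, about 8 in all and at most 12, crops included, and the job is handed in when it is done.

Besides the shell and the picture viewer there is one more tool, called after ">>>" in YAML: its name, and indented under it one key for each argument. send_rows: Moves the arm, as the interface text tells. Its arguments: {"type":"object","properties":{"deltas":{"type":"array","items":{"type":"array"}},"force":{"type":"number"}},"required":["deltas"]}

```bash
ls; mkdir -p pics; cat > h.py <<'E'
import numpy as np, cv2
from workcell import arm
def ray(s,u,v,z):
    f=200/np.tan(np.radians(s['fovy'])/2)
    d=s['R'].T@np.array([(u-s['cx'])/f,(v-s['cy'])/f,1]); c=-s['R'].T@s['t']
    return c+d*(z-c[2])/d[2]
def proj(s,X):
    f=200/np.tan(np.radians(s['fovy'])/2)
    p=s['R']@np.array(X)+s['t']; return np.array([s['cx']+f*p[0]/p[2], s['cy']+f*p[1]/p[2]])
def save(s,n): cv2.imwrite('pics/'+n,s['pixels'][:,:,::-1])
E
python3 - <<'E'
from h import *
import pickle
o=arm.observe(); print(o['tool_pos'],o['tool_rot'],o['time_s'])
S={}
for c in('top','scene'):
    s=arm.snapshot(c);S[c]=s
    for n,z in(('valve_box',.09),('cover_slide',.091),('cover_tab',.117)):
        for r in arm.regions_of(n,c)[:2]:
            m=r['pixels'];ys,xs=np.nonzero(m)
            q=cv2.minAreaRect(np.c_[xs,ys].astype(np.float32))
            print(c,n,round(r['p'],2),r['bbox'],[ray(s,u,v,z)[:2].round(3).tolist() for u,v in cv2.boxPoints(q)])
pickle.dump(S,open('S.pkl','wb'))
cv2.imwrite('pics/a.png',cv2.resize(np.vstack([S['top']['pixels'],S['scene']['pixels']])[:,:,::-1],(480,600),interpolation=cv2.INTER_AREA))
save(S['top'],'top.png');save(S['scene'],'scene.png')
E
```

```text
pics
[0.15424555 0.60477021 0.2130343 ] [[-9.68969498e-01  2.47179311e-01 -7.07657475e-04]
 [ 2.47180284e-01  9.68966992e-01 -2.20819967e-03]
 [ 1.39875462e-04 -2.31459710e-03 -9.99997312e-01]] 0.0
top valve_box 0.87 [188.3, 160.9, 146.8, 63.8] [[0.636, 0.312], [0.652, -0.136], [0.473, -0.142], [0.457, 0.294]]
top cover_slide 0.87 [255.7, 164.2, 75.1, 44.7] [[0.634, 0.103], [0.642, -0.122], [0.508, -0.126], [0.5, 0.093]]
top cover_tab 0.78 [258.0, 160.5, 74.3, 52.1] [[0.627, 0.1], [0.635, -0.122], [0.501, -0.126], [0.493, 0.091]]
scene valve_box 0.88 [289.3, 117.6, 124.2, 130.0] [[0.51, -0.188], [0.449, 0.379], [0.693, 0.268], [0.697, -0.226]]
scene cover_slide 0.72 [293.6, 152.9, 84.4, 63.7] [[0.511, -0.122], [0.486, 0.157], [0.637, 0.1], [0.642, -0.155]]
scene cover_tab 0.91 [298.0, 151.0, 82.3, 68.2] [[0.527, -0.142], [0.503, 0.126], [0.647, 0.071], [0.653, -0.174]]
```

View pics/top.png

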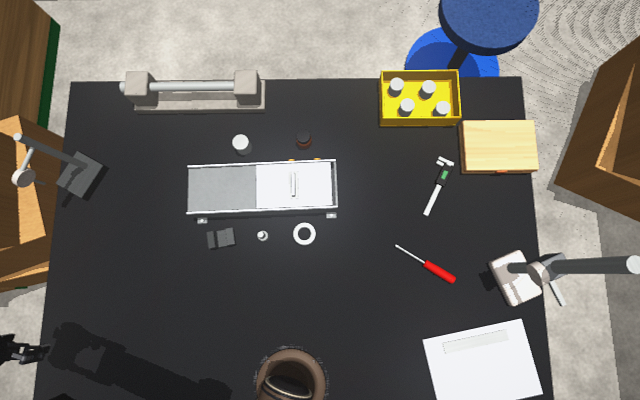

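View pics/scene.png

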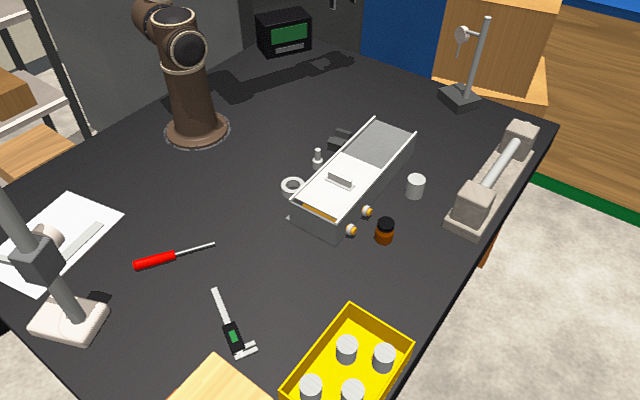

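The top view shows the box at about columns 188–337 and rows 160–217. The cover is over the right half with its rib near (293,182), and the bystanders are clear of the box on both sides. I'll enlarge the box to fit its pose.

```bash
python3 - <<'E'
from h import *
import pickle
s=pickle.load(open('S.pkl','rb'))['top']
c=s['pixels'][150:230,180:345,::-1]
cv2.imwrite('pics/b.png',cv2.resize(c,None,fx=4.8,fy=4.8,interpolation=cv2.INTER_CUBIC))
print(-s['R'].T@s['t'],s['R'].round(3).tolist(),s['fovy'])
for p in((188,165),(336,160)): print(ray(s,*p,.094))
E
```

```text
[ 0.31590618 -0.12037444  1.27306512] [[-0.005, -1.0, -0.017], [-0.982, 0.008, -0.187], [0.187, 0.016, -0.982]] 51.59774715076844
[0.63060105 0.30085912 0.094     ]
[ 0.6417639  -0.13685172  0.094     ]
```

View pics/b.png

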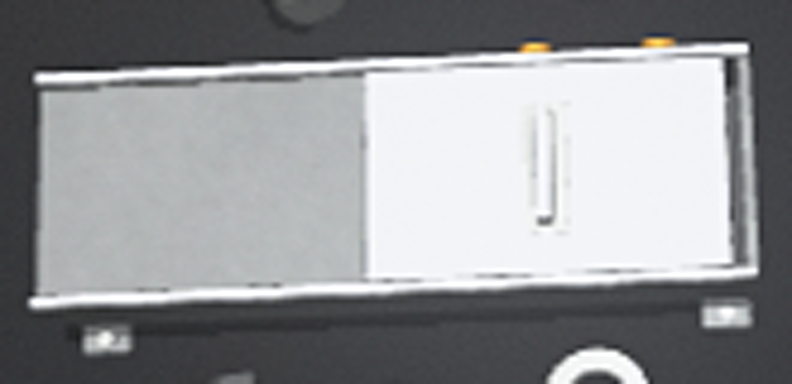

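The crop shows the outer strip corners at (35,73), (747,43), (757,276) and (30,308). The rib's top face runs from about (546,108) to (546,218), and the cover is slightly open by a gap at the -y end.

```bash
cat >> h.py <<'E'
from scipy.optimize import least_squares
def Tb(p,X):  # box pose p=(x,y,yaw): box->world
    c,s=np.cos(p[2]),np.sin(p[2]); return np.array([p[0]+c*X[0]-s*X[1],p[1]+s*X[0]+c*X[1],X[2]])
def tool(d,o): return (np.array(o['tool_rot']).T@d*1000).round(1) # world delta m -> tool mm
E
python3 - <<'E'
from h import *
import pickle
s=pickle.load(open('S.pkl','rb'))['top']
px=lambda u,v:np.array([180+(u+.5)/4.8-.5,150+(v+.5)/4.8-.5])
C=[((35,73),(.0725,.22,.094)),((747,43),(.0725,-.22,.094)),((757,276),(-.0725,-.22,.094)),((30,308),(-.0725,.22,.094))]
f=lambda p:np.concatenate([proj(s,Tb(p,X))-px(*u) for u,X in C])
r=least_squares(f,[.57,.08,0.03]);print(r.x,r.fun.round(2))
p=r.x;np.save('p.npy',p)
for u in((546,108),(546,220)): print('rib',ray(s,*px(*u),.117))
R=np.array([[np.cos(p[2]),-np.sin(p[2])],[np.sin(p[2]),np.cos(p[2])]])
for u,z in(((546,108),.117),((546,220),.117),((537,165),.117),((554,165),.117),((365,180),.091),((728,165),.091)): print((R.T@(ray(s,*px(*u),z)[:2]-p[:2])).round(4))
o=arm.observe();print(o['time_s'],arm.tcp_to_tips)
# target: shut fingers, tips z~.098, at -y side of rib by 40mm
E
```

```text
[0.56596045 0.08228476 0.03541787] [-0.19  0.19  0.13 -0.01  0.32  0.01 -0.27 -0.22]
rib [ 0.60055119 -0.01350758  0.117     ]
rib [ 0.5322499 -0.0141378  0.117    ]
[ 0.0312 -0.097 ]
[-0.0371 -0.0952]
[-0.0035 -0.0907]
[-0.004  -0.1008]
[-0.0026  0.0168]
[-0.0029 -0.2047]
0.4 0.017
```

```bash
python3 - <<'E'
from h import *
p=np.load('p.npy');o=arm.observe()
t=Tb(p,(-.003,-.141,.16));print(t,tool(t-o['tool_pos'],o), o['finger_gap'])
E
```

```text
[ 0.56795521 -0.05873305  0.16      ] [-564.8 -541.4   54.3] 1.0015859871573265
```

>>> send_rows:
  deltas:
    - [[-15,-14,0],[0,0,-0.05],0]
    - [[-45,-43,0],[0,0,-0.1],0]
    - [[-80,-77,0],[0,0,-0.15],0]
    - [[-115,-110,0],[0,0,-0.2],0]
    - [[-150,-144,0],[0,0,-0.25],0]
    - [[-185,-177,0],[0,0,-0.285],0]
    - [[-220,-211,0],[0,0,-0.285],0]
    - [[-255,-244,0],[0,0,-0.285],0]
  force: 40

```text
time_s: 1.2
tool_pos: [0.342, 0.3045, 0.2146]
tool_rot: [[-0.999, -0.036, 0.001], [-0.036, 0.999, 0.001], [-0.001, 0.001, -1.0]]
ft_force: [1.1, -0.4, 0.7]
finger_gap: 0.001
```

```bash
python3 - <<'E'
from h import *
p=np.load('p.npy');o=arm.observe()
t=Tb(p,(-.003,-.141,.16));print(o['tool_pos'],tool(t-o['tool_pos'],o), o['finger_gap'],o['tool_rot'].round(3),o['ft_force'])
E
```

```text
[0.34204345 0.30449594 0.21462103] [-212.8 -371.1   54.6] 0.0009270048668654853 [[-0.999 -0.036  0.001]
 [-0.036  0.999  0.001]
 [-0.001  0.001 -1.   ]] [ 1.07758215 -0.3925933   0.74688006]
```

>>> send_rows:
  deltas:
    - [[-23,-40,0],[0,0,0],0]
    - [[-47,-82,0],[0,0,0],0]
    - [[-70,-123,0],[0,0,0],0]
    - [[-94,-164,0],[0,0,0],0]
    - [[-118,-206,5],[0,0,0],0]
    - [[-142,-247,10],[0,0,0],0]
    - [[-165,-288,15],[0,0,0],0]
    - [[-189,-330,20],[0,0,0],0]

```text
time_s: 2.0
tool_pos: [0.5426, -0.0188, 0.1944]
tool_rot: [[-0.999, -0.035, 0.001], [-0.035, 0.999, 0.0], [-0.001, 0.0, -1.0]]
ft_force: [1.5, 1.1, 0.6]
finger_gap: -0.001
```

>>> send_rows:
  deltas:
    - [[-16,-28,12],[0,0,0],0]
    - [[-24,-42,34],[0,0,0],0]
    - [[-24,-42,34],[0,0,0],0]

```text
time_s: 2.3
tool_pos: [0.566, -0.06, 0.1573]
tool_rot: [[-0.999, -0.032, -0.005], [-0.032, 0.999, 0.0], [0.005, 0.001, -1.0]]
ft_force: [-1.3, 1.2, -0.7]
finger_gap: -0.002
```

```bash
python3 - <<'E'
from h import *
p=np.load('p.npy');o=arm.observe()
t=Tb(p,(-.003,-.141,.115));print(o['tool_pos'],tool(t-o['tool_pos'],o),o['ft_force'])
s=arm.snapshot('wrist');save(s,'w.png')
for X in((-.038,-.1008,.117),(.032,-.1008,.117),(.0725,-.22,.094),(-.0725,-.22,.094)):print(proj(s,Tb(p,X)).round())
E
```

```text
[ 0.56596318 -0.05998772  0.15731382] [-2.2  1.2 42.3] [-1.32917058  1.20121078 -0.65025572]
[390. 169.]
[384. 275.]
[215. 307.]
[192. 106.]
```

View pics/w.png

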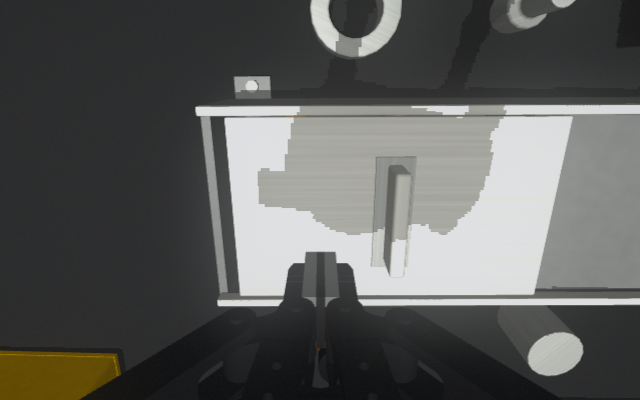

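The wrist view confirms the pose: rib near (398,170–275), fingertips at (320,260) on its -y side, as predicted within a few pixels. I'll descend now.

>>> send_rows:
  deltas:
    - [[-1,0,20],[0,0,0],0]
    - [[-2,0,40],[0,0,0],0]
    - [[-2,5,40],[0,0,0],0]
    - [[-2,10,40],[0,0,0],0]
    - [[-2,15,40],[0,0,0],0]
    - [[-2,20,40],[0,0,0],0]
    - [[-2,25,40],[0,0,0],0]
    - [[-2,30,40],[0,0,0],0]

```text
time_s: 3.15
tool_pos: [0.5685, -0.0275, 0.1209]
tool_rot: [[-0.999, -0.035, 0.001], [-0.035, 0.999, -0.0], [-0.001, -0.0, -1.0]]
ft_force: [-1.7, 0.0, -0.4]
finger_gap: -0.002
```

>>> send_rows:
  deltas:
    - [[0,8,0],[0,0,0],0]
    - [[0,16,0],[0,0,0],0]
    - [[0,26,0],[0,0,0],0]
    - [[0,38,0],[0,0,0],0]
    - [[0,50,0],[0,0,0],0]
    - [[0,62,0],[0,0,0],0]
    - [[0,74,0],[0,0,0],0]
    - [[0,86,0],[0,0,0],0]

```text
time_s: 3.95
tool_pos: [0.5651, 0.059, 0.1203]
tool_rot: [[-0.999, -0.035, -0.0], [-0.035, 0.999, 0.0], [0.0, 0.0, -1.0]]
ft_force: [1.2, 0.4, -0.0]
finger_gap: 0.001
```

```bash
python3 - <<'E'
from h import *
p=np.load('p.npy');o=arm.observe()
t=Tb(p,(-.003,.095,.115));print(o['tool_pos'],tool(t-o['tool_pos'],o),o['ft_force'])
s=arm.snapshot('wrist');save(s,'w2.png')
E
```

```text
[0.56508207 0.0590247  0.12025054] [  1.3 118.2   5.3] [ 1.18609751  0.3987847  -0.00522975]
```

View pics/w2.png

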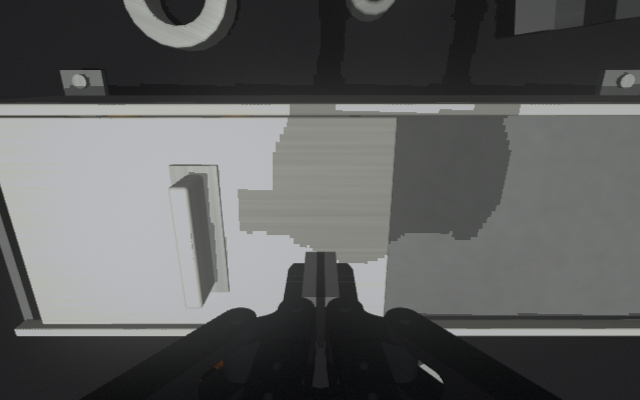

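The rib is now to the left of the fingers, at (170–225,165–305), and the cover seems not to have moved. The fingers passed over the rib, so the tips must be higher than I assumed. I'll check the geometry.

```bash
python3 - <<'E'
from h import *
p=np.load('p.npy');o=arm.observe()
s=arm.snapshot('wrist')
R=o['tool_rot'];P=o['tool_pos']
for d in(-.03,0,.0,.017): print('tcp+',d,proj(s,P+R[:,2]*d).round())
for X in((-.037,-.1008,.117),(.032,-.1008,.117),(-.037,-.0908,.117),(.032,-.0908,.117),(-.0725,.22,.094),(.0725,-.22,.094),(-.0655,.0168,.091),(.0655,.0168,.091)):print(X,proj(s,Tb(p,X)).round())
print('cam',-s['R'].T@s['t'],s['fovy'])
c=arm.snapshot('scene')
for X in ((.0,-.0958,.117),): print(proj(c,Tb(p,X)))
print('tips in scene',proj(c,P+R[:,2]*.017))
t=arm.snapshot('top')
a=cv2.resize(c['pixels'][110:250,250:430],None,fx=3,fy=3,interpolation=2);b=cv2.resize(t['pixels'][140:240,180:360],None,fx=3,fy=3,interpolation=2)
cv2.imwrite('pics/c.png',np.hstack([a[:300],b])[:,:,::-1] if 0 else np.vstack([a,b[:180]])[:,:,::-1])
E
```

```text
tcp+ -0.03 [319. 286.]
tcp+ 0 [319. 252.]
tcp+ 0.0 [319. 252.]
tcp+ 0.017 [319. 238.]
(-0.037, -0.1008, 0.117) [154. 183.]
(0.032, -0.1008, 0.117) [173. 305.]
(-0.037, -0.0908, 0.117) [175. 183.]
(0.032, -0.0908, 0.117) [192. 305.]
(-0.0725, 0.22, 0.094) [793. 104.]
(0.0725, -0.22, 0.094) [ 10. 337.]
(-0.0655, 0.0168, 0.091) [393. 117.]
(0.0655, 0.0168, 0.091) [379. 325.]
cam [0.48170231 0.05788828 0.2793946 ] 59.097127779430025
[338.54520399 175.7679038 ]
tips in scene [352.57162684 163.93408731]
```

View pics/c.png

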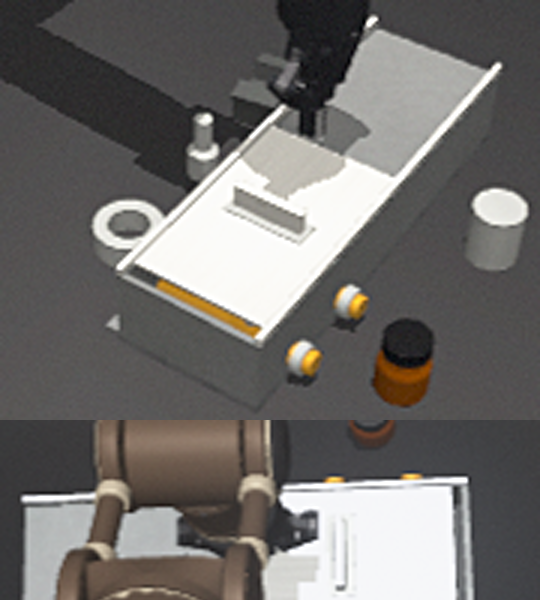

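```bash
python3 - <<'E'
from h import *
p=np.load('p.npy');o=arm.observe();R=o['tool_rot'];P=o['tool_pos']
w=arm.snapshot('wrist');c=arm.snapshot('scene')
for d in np.arange(-.03,.021,.01):
    q=P+R[:,2]*d
    print(d.round(3),'wrist front',proj(w,q+R[:,0]*.011).round(1),'back',proj(w,q-R[:,0]*.011).round(1),'scene back',proj(c,q-R[:,0]*.011).round(1), 'w10mm',(proj(w,q+R[:,1]*.01)-proj(w,q))[0].round(1))
t=Tb(p,(-.003,-.141,.15));print(tool(t-P,o),o['finger_gap'])
print(arm.observe()['joint_positions'])
E
```

```text
-0.03 wrist front [319.1 262.5] back [319.1 307.6] scene back [356.9 152.5] w10mm 23.7
-0.02 wrist front [319.1 251.2] back [319.2 294.2] scene back [356.6 155.4] w10mm 22.3
-0.01 wrist front [319.2 241.2] back [319.2 282.2] scene back [356.3 158.3] w10mm 21.0
0.0 wrist front [319.3 232.3] back [319.3 271.5] scene back [356.1 161.2] w10mm 19.9
0.01 wrist front [319.3 224.3] back [319.3 261.8] scene back [355.8 164. ] w10mm 18.9
0.02 wrist front [319.3 217. ] back [319.4 253.1] scene back [355.5 166.8] w10mm 18.0
[   1.5 -116.9  -29.7] -0.0029965910546178474
[ 2.50515799e-02  3.07998289e-01  1.84254797e+00 -3.44416158e-04
  9.91000842e-01 -1.58066229e+00]
```

Both views put the shut fingertips about 17 mm behind the TCP, not 17 mm ahead of it, which explains the free pass over the rib. I'll go back over it and set the tip height by touch.

>>> send_rows:
  deltas:
    - [[0,0,-20],[0,0,0],0]
    - [[0,-30,-25],[0,0,0],0]
    - [[0,-70,-25],[0,0,0],0]
    - [[0,-110,-25],[0,0,0],0]
    - [[0,-124,-10],[0,0,0],0]
    - [[0,-124,8],[0,0,0],0]
    - [[0,-124,8],[0,0,0],0]

```text
time_s: 4.95
tool_pos: [0.5665, -0.0663, 0.1089]
tool_rot: [[-0.999, -0.033, -0.007], [-0.033, 0.999, 0.002], [0.007, 0.002, -1.0]]
ft_force: [0.2, -0.5, 0.0]
finger_gap: 0.002
```

```bash
python3 - <<'E'
from h import *
p=np.load('p.npy');o=arm.observe();R=o['tool_rot'];P=o['tool_pos'];print(P,o['ft_force'])
w=arm.snapshot('wrist');c=arm.snapshot('scene')
for d in(-.02,-.01,0,.01,.017): print(d,proj(c,P+R[:,2]*d).round(1))
print('plate under', proj(c,[P[0],P[1],.091]).round(1))
a=cv2.resize(c['pixels'][110:250,270:430],None,fx=4,fy=4,interpolation=2)
cv2.imwrite('pics/d.png',a[:,:,::-1])
E
```

```text
[ 0.56645691 -0.06632867  0.10892488] [ 0.16775194 -0.50611022  0.018284  ]
-0.02 [325.9 183.3]
-0.01 [325.7 186.2]
0 [325.6 189. ]
0.01 [325.5 191.8]
0.017 [325.5 193.7]
plate under [325.5 194. ]
```

View pics/d.png

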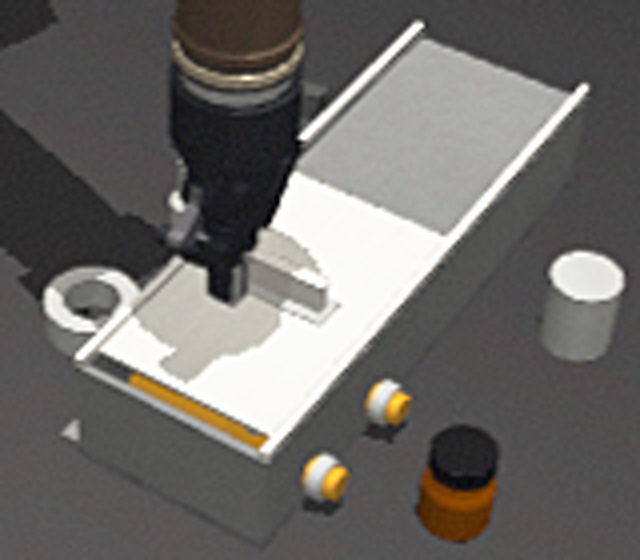

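The tip bottom sits at about (327,186), which again puts it 10–18 mm above TCP height, so the tips are at z of about 0.12–0.127. I'll step down another 18 mm in small rows, watching the force.

>>> send_rows:
  deltas:
    - [[0,0,5],[0,0,0],0]
    - [[0,0,10],[0,0,0],0]
    - [[0,0,10],[0,0,0],0]

```text
time_s: 5.35
tool_pos: [0.5692, -0.0655, 0.1018]
tool_rot: [[-0.999, -0.036, -0.001], [-0.036, 0.999, 0.0], [0.001, 0.0, -1.0]]
ft_force: [-0.0, 0.1, 0.3]
finger_gap: 0.0
```

>>> send_rows:
  deltas:
    - [[0,0,2],[0,0,0],0]
    - [[0,0,4],[0,0,0],0]
    - [[0,0,4],[0,0,0],0]

```text
time_s: 5.65
tool_pos: [0.5694, -0.0659, 0.0981]
tool_rot: [[-0.999, -0.035, -0.0], [-0.035, 0.999, 0.0], [0.0, 0.0, -1.0]]
ft_force: [0.3, -0.8, 0.1]
finger_gap: -0.001
```

>>> send_rows:
  deltas:
    - [[0,0,2],[0,0,0],0]
    - [[0,0,4],[0,0,0],0]
    - [[0,0,4],[0,0,0],0]

```text
time_s: 5.95
tool_pos: [0.5692, -0.066, 0.0939]
tool_rot: [[-0.999, -0.035, -0.001], [-0.035, 0.999, 0.0], [0.001, 0.0, -1.0]]
ft_force: [-0.0, -0.6, -0.9]
finger_gap: 0.0
```

>>> send_rows:
  deltas:
    - [[0,0,3],[0,0,0],0]
    - [[0,0,6],[0,0,0],0]
    - [[0,6,6],[0,0,0],0]
    - [[0,12,6],[0,0,0],0]
    - [[0,18,6],[0,0,0],0]
    - [[0,24,6],[0,0,0],0]
    - [[0,30,6],[0,0,0],0]
    - [[0,36,6],[0,0,0],0]

```text
time_s: 6.75
tool_pos: [0.5683, -0.0294, 0.0884]
tool_rot: [[-0.999, -0.035, 0.0], [-0.035, 0.999, -0.0], [-0.0, -0.0, -1.0]]
ft_force: [0.2, -0.1, -0.6]
finger_gap: 0.006
```

>>> send_rows:
  deltas:
    - [[0,6,0],[0,0,0],0]
    - [[0,12,0],[0,0,0],0]
    - [[0,18,0],[0,0,0],0]
    - [[0,24,0],[0,0,0],0]

```text
time_s: 7.15
tool_pos: [0.5675, -0.0061, 0.0883]
tool_rot: [[-0.999, -0.035, 0.0], [-0.035, 0.999, -0.001], [-0.0, -0.001, -1.0]]
ft_force: [-0.3, -3.3, -0.5]
finger_gap: -0.0
```

```bash
python3 - <<'E'
from h import *
p=np.load('p.npy');o=arm.observe();R=o['tool_rot'];P=o['tool_pos'];print(P,o['ft_force'])
c=arm.snapshot('scene')
t=Tb(p,(-.003,.095,.088));print(tool(t-P,o))
for r in arm.regions_of('cover_tab','scene')[:2]: print(r['p'],r['bbox'])
a=cv2.resize(c['pixels'][110:250,270:430],None,fx=4,fy=4,interpolation=2)
cv2.imwrite('pics/e.png',a[:,:,::-1])
E
```

```text
[ 0.56748815 -0.00605146  0.08834466] [-0.32289159 -3.2565187  -0.50261745]
[  1.4 183.3   0.2]
0.89 [302.0, 153.5, 80.6, 60.9]
```

View pics/e.png

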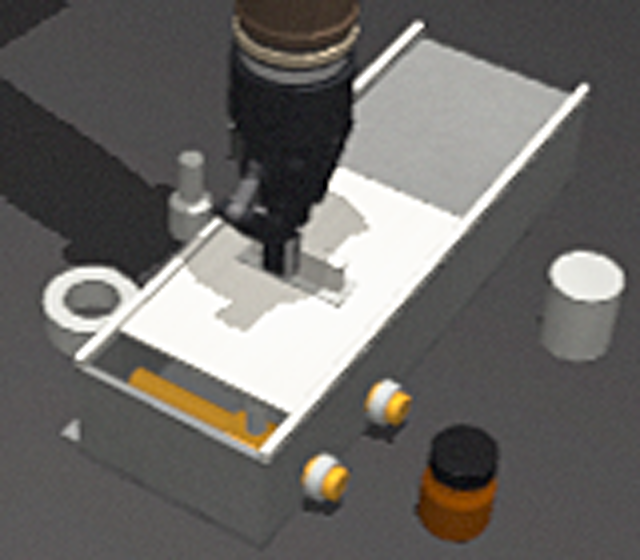

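The tool is engaged: 3.3 N at the wrist, and the cover has moved, with the well opening at lower left (130–290,370–445). I'll keep pushing.

>>> send_rows:
  deltas:
    - [[0,8,0],[0,0,0],0]
    - [[0,18,0],[0,0,0],0]
    - [[0,28,0],[0,0,0],0]
    - [[0,38,0],[0,0,0],0]
    - [[0,48,0],[0,0,0],0]
    - [[0,58,0],[0,0,0],0]
    - [[0,68,0],[0,0,0],0]
    - [[0,78,0],[0,0,0],0]

```text
time_s: 8.05
tool_pos: [0.5646, 0.0728, 0.0883]
tool_rot: [[-0.999, -0.035, -0.0], [-0.035, 0.999, -0.0], [0.0, -0.0, -1.0]]
ft_force: [0.3, -3.2, 1.0]
finger_gap: -0.003
```

>>> send_rows:
  deltas:
    - [[1,10,0],[0,0,0],0]
    - [[1,20,0],[0,0,0],0]
    - [[1,30,0],[0,0,0],0]
    - [[1,40,0],[0,0,0],0]
    - [[1,50,0],[0,0,0],0]
    - [[1,60,0],[0,0,0],0]
    - [[1,68,0],[0,0,0],0]
    - [[1,74,0],[0,0,0],0]

```text
time_s: 8.85
tool_pos: [0.561, 0.1467, 0.0884]
tool_rot: [[-0.999, -0.036, -0.0], [-0.036, 0.999, 0.0], [0.0, 0.0, -1.0]]
ft_force: [3.4, -2.6, 0.7]
finger_gap: 0.005
```

>>> send_rows:
  deltas:
    - [[0,4,0],[0,0,0],0]
    - [[0,8,0],[0,0,0],0]
    - [[0,12,0],[0,0,0],0]

```text
time_s: 9.15
tool_pos: [0.5605, 0.1579, 0.0883]
tool_rot: [[-0.999, -0.035, -0.0], [-0.035, 0.999, -0.0], [0.0, -0.0, -1.0]]
ft_force: [2.1, -2.9, 0.3]
finger_gap: -0.0
```

```bash
python3 - <<'E'
from h import *
p=np.load('p.npy');o=arm.observe();P=o['tool_pos'];print(P,o['ft_force'])
t=Tb(p,(-.003,.095,.088));print(tool(t-P,o))
E
```

```text
[0.56052472 0.15790443 0.08830482] [ 2.06715209 -2.91020297  0.28221604]
[ 0.3 19.2  0.3]
```

>>> send_rows:
  deltas:
    - [[0,3,0],[0,0,0],0]
    - [[0,6,0],[0,0,0],0]

```text
time_s: 9.35
tool_pos: [0.5604, 0.1639, 0.0883]
tool_rot: [[-0.999, -0.035, -0.0], [-0.035, 0.999, -0.0], [0.0, -0.0, -1.0]]
ft_force: [2.2, -2.7, 1.4]
finger_gap: 0.002
```

>>> send_rows:
  deltas:
    - [[0,2,0],[0,0,0],0]
    - [[0,4,0],[0,0,0],0]

```text
time_s: 9.55
tool_pos: [0.5603, 0.1651, 0.0883]
tool_rot: [[-0.999, -0.037, -0.0], [-0.037, 0.999, -0.006], [0.001, -0.006, -1.0]]
ft_force: [2.4, -14.1, 2.0]
finger_gap: -0.001
```

>>> send_rows:
  deltas:
    - [[0,2,0],[0,0,0],0]
    - [[0,3,0],[0,0,0],0]

```text
time_s: 9.75
tool_pos: [0.5604, 0.1652, 0.0884]
tool_rot: [[-0.999, -0.039, -0.001], [-0.038, 0.999, -0.01], [0.001, -0.01, -1.0]]
ft_force: [2.9, -18.9, 3.5]
finger_gap: -0.001
```

The force rose to 19 N with no further travel, so the cover is at its stop. I'll back off, rise, and look into the well.

>>> send_rows:
  deltas:
    - [[0,-8,0],[0,0,0],0]
    - [[0,-18,-10],[0,0,0],0]
    - [[0,-35,-45],[0,0,0],0]
    - [[0,-70,-70],[0,0,0],0]
    - [[0,-110,-80],[0,0,0],0]
    - [[0,-150,-90],[0,0,0],0]
    - [[0,-190,-100],[0,0,0],0]
    - [[0,-220,-100],[0,0,0],0]

```text
time_s: 10.55
tool_pos: [0.5685, -0.0505, 0.1905]
tool_rot: [[-0.999, -0.034, 0.003], [-0.034, 0.999, 0.001], [-0.003, 0.001, -1.0]]
ft_force: [0.6, 1.2, 0.0]
finger_gap: -0.001
```

>>> send_rows:
  deltas:
    - [[30,0,0],[0,0,0],0]
    - [[60,0,0],[0,0,0],0]
    - [[60,0,0],[0,0,0],0]

```text
time_s: 10.85
tool_pos: [0.5031, -0.0503, 0.1872]
tool_rot: [[-0.999, -0.034, -0.006], [-0.034, 0.999, 0.003], [0.006, 0.003, -1.0]]
ft_force: [0.7, 0.5, -1.0]
finger_gap: 0.001
```

```bash
python3 - <<'E'
from h import *
p=np.load('p.npy');o=arm.observe();P=o['tool_pos'];print(P,o['ft_force'])
w=arm.snapshot('wrist');save(w,'f.png')
for n in('marked_end','plain_end','marked_handle','plain_handle'):
    for r in arm.regions_of(n,'wrist')[:2]: print(n,r['p'],r['bbox'])
R=np.array([[np.cos(p[2]),-np.sin(p[2])],[np.sin(p[2]),np.cos(p[2])]])
np.savez('w.npz',**{k:w[k] for k in('fovy','cx','cy','R','t')})
for X in((.03,-.163,.08),(.03,-.083,.08),(-.0725,-.22,.094),(.0725,-.22,.094)):print(X,proj(w,Tb(p,X)).round())
E
```

```text
[ 0.50314199 -0.05028016  0.18720258] [ 0.68934678  0.47300023 -0.98698404]
marked_end 0.95 [271.2, 229.0, 37.4, 77.3]
marked_end 0.67 [274.5, 196.9, 35.0, 108.0]
plain_end 0.65 [357.7, 224.8, 45.4, 80.9]
marked_handle 0.94 [272.7, 227.8, 36.2, 78.0]
plain_handle 0.56 [364.9, 228.8, 40.2, 75.8]
(0.03, -0.163, 0.08) [282. 295.]
(0.03, -0.083, 0.08) [373. 295.]
(-0.0725, -0.22, 0.094) [199. 189.]
(0.0725, -0.22, 0.094) [218. 346.]
```

View pics/f.png

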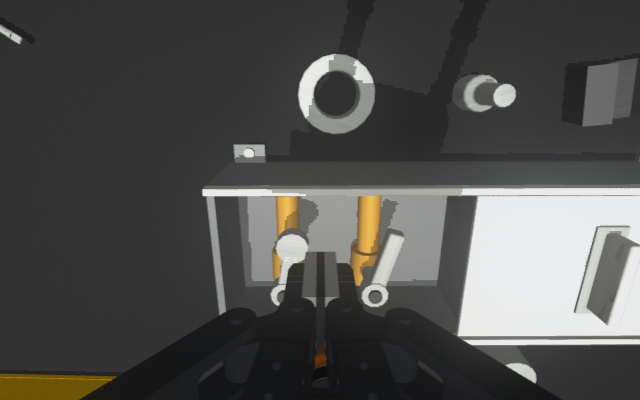

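The well shows the marked handle at the -y place, stem (281,295) and disc (292,247). The plain handle is at the right, stem (375,295), running up to (395,238). Next I'll get the angles and waypoints.

```bash
cat > plan.py <<'E'
from h import *
p=np.load('p.npy')
R2=np.array([[np.cos(p[2]),-np.sin(p[2])],[np.sin(p[2]),np.cos(p[2])]])
S=np.array([.03,-.163])
def wp(th,r=.038,off=.026): return S+r*np.array([-np.cos(th),np.sin(th)])-off*np.array([np.sin(th),np.cos(th)])
def box(P): return R2.T@(np.array(P)[:2]-p[:2])
def d(xy,z,o): return tool(Tb(p,(xy[0],xy[1],z))-o['tool_pos'],o)
E
python3 - <<'E'
from plan import *
w=np.load('w.npz')
for n,u in(('m stem',(280,295)),('m disc',(292,246)),('p stem',(375,295)),('p end',(396,236))): print(n,box(ray(w,*u,.080)).round(4))
o=arm.observe();print(o['tool_pos'],box(o['tool_pos']))
print('hover',d((-.012,-.194),.13,o),'down',d((-.012,-.194),.048,o))
for th in np.linspace(.2,1.6,8): print(th.round(2),wp(th).round(4),d(wp(th),.048,o))
E
```

```text
m stem [ 0.0295 -0.165 ]
m disc [-0.018  -0.1531]
p stem [ 0.0298 -0.0815]
p end [-0.0269 -0.0668]
[ 0.5091736  -0.05081941  0.18888947] [-0.06146452 -0.13100984]
hover [-49.4 -63.   58.9] down [-49.2 -63.  140.9]
0.2 [-0.0124 -0.1809] [-48.8 -50.  141. ]
0.4 [-0.0151 -0.1721] [-46.1 -41.2 141. ]
0.6 [-0.016 -0.163] [-45.2 -32.  141. ]
0.8 [-0.0151 -0.1539] [-46.1 -22.9 141. ]
1.0 [-0.0124 -0.1451] [-48.8 -14.1 141. ]
1.2 [-0.008 -0.137] [-53.2  -6.1 141. ]
1.4 [-0.0021 -0.13  ] [-59.2   1.  141. ]
1.6 [ 0.0051 -0.1243] [-66.4   6.7 141. ]
```

>>> send_rows:
  deltas:
    - [[-20,-25,10],[0,0,0],0]
    - [[-42,-55,30],[0,0,0],0]
    - [[-49,-63,50],[0,0,0],0]
    - [[-49,-63,70],[0,0,0],0]
    - [[-49,-63,80],[0,0,0],0]
    - [[-49,-63,80],[0,0,0],0]

```text
time_s: 11.7
tool_pos: [0.558, -0.1117, 0.1062]
tool_rot: [[-0.999, -0.036, -0.004], [-0.036, 0.999, 0.001], [0.004, 0.002, -1.0]]
ft_force: [-0.3, 0.8, 0.1]
finger_gap: 0.003
```

```bash
python3 - <<'E'
from plan import *
o=arm.observe();print(o['tool_pos'],box(o['tool_pos']),o['ft_force'])
print(d((-.012,-.194),.048,o))
w=arm.snapshot('wrist');c=arm.snapshot('scene')
cv2.imwrite('pics/g.png',np.hstack([cv2.resize(w['pixels'][160:400,150:550],None,fx=1,fy=1),cv2.resize(c['pixels'][130:250,270:430],None,fx=2,fy=2,interpolation=2)])[:,:,::-1])
E
```

```text
[ 0.55799885 -0.11170397  0.10623817] [-0.01482584 -0.19358514] [-0.2993348   0.81284352  0.12466293]
[-3.1 -0.5 58.2]
```

View pics/g.png

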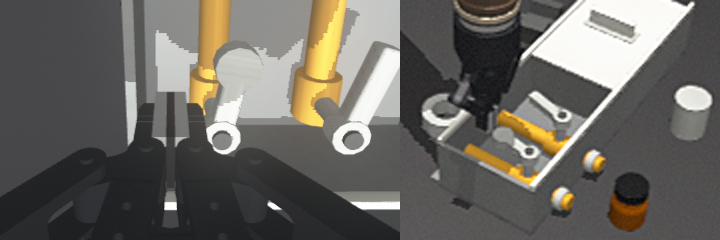

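The tip is between the end wall and the marked handle, at (320,255) in full-image pixels, with the handle at right. I'll descend in steps.

>>> send_rows:
  deltas:
    - [[-2,0,10],[0,0,0],0]
    - [[-3,0,20],[0,0,0],0]
    - [[-3,0,30],[0,0,0],0]
    - [[-3,0,36],[0,0,0],0]
    - [[-3,0,36],[0,0,0],0]

```text
time_s: 12.3
tool_pos: [0.5608, -0.112, 0.0707]
tool_rot: [[-0.999, -0.035, -0.003], [-0.035, 0.999, 0.001], [0.003, 0.001, -1.0]]
ft_force: [-0.8, -0.6, -0.5]
finger_gap: -0.002
```

>>> send_rows:
  deltas:
    - [[0,0,6],[0,0,0],0]
    - [[0,0,12],[0,0,0],0]
    - [[0,0,18],[0,0,0],0]
    - [[0,0,22],[0,0,0],0]
    - [[0,0,22],[0,0,0],0]

```text
time_s: 12.8
tool_pos: [0.5614, -0.1122, 0.0494]
tool_rot: [[-0.999, -0.035, -0.002], [-0.035, 0.999, 0.0], [0.002, 0.001, -1.0]]
ft_force: [-0.4, -0.0, 0.0]
finger_gap: 0.002
```

```bash
python3 - <<'E'
from plan import *
o=arm.observe();print(o['tool_pos'],box(o['tool_pos']),o['ft_force'])
for th in np.linspace(.2,1.6,8): print(th.round(2),d(wp(th),.048,o))
E
```

```text
[ 0.56143848 -0.11218084  0.04939099] [-0.01140525 -0.19418351] [-0.3910256  -0.04402111  0.01220275]
0.2 [ 1.  13.3  1.4]
0.4 [ 3.7 22.   1.4]
0.6 [ 4.6 31.2  1.4]
0.8 [ 3.7 40.3  1.4]
1.0 [ 1.  49.1  1.4]
1.2 [-3.4 57.2  1.4]
1.4 [-9.3 64.2  1.4]
1.6 [-16.5  69.9   1.4]
```

No contact on the way down. Pushing now, first about half the arc.

>>> send_rows:
  deltas:
    - [[0,6,1],[0,0,0],0]
    - [[1,13,1],[0,0,0],0]
    - [[2,18,1],[0,0,0],0]
    - [[4,22,1],[0,0,0],0]
    - [[4,27,1],[0,0,0],0]
    - [[5,31,1],[0,0,0],0]
    - [[4,36,1],[0,0,0],0]
    - [[4,40,1],[0,0,0],0]

```text
time_s: 13.6
tool_pos: [0.5582, -0.0732, 0.0502]
tool_rot: [[-0.999, -0.036, 0.003], [-0.036, 0.999, -0.002], [-0.003, -0.002, -1.0]]
ft_force: [1.0, -5.0, 0.7]
finger_gap: 0.001
```

```bash
python3 - <<'E'
from plan import *
o=arm.observe();print(o['tool_pos'],box(o['tool_pos']),o['ft_force'])
for th in np.linspace(.8,1.6,5): print(th.round(2),d(wp(th),.048,o))
w=arm.snapshot('wrist');c=arm.snapshot('scene')
for r in arm.regions_of('marked_end','wrist')[:1]+arm.regions_of('marked_end','scene')[:1]: print(r['p'],r['bbox'])
cv2.imwrite('pics/i.png',np.hstack([w['pixels'][160:400,150:550],cv2.resize(c['pixels'][130:250,270:430],None,fx=2,fy=2,interpolation=2)])[:,:,::-1])
E
```

```text
[ 0.55820953 -0.07317785  0.05016023] [-0.01325107 -0.15509065] [ 0.96927683 -4.96984777  0.74318535]
0.8 [1.9 1.2 2.2]
1.0 [-0.8 10.   2.1]
1.2 [-5.2 18.1  2.1]
1.4 [-11.2  25.1   2.1]
1.6 [-18.4  30.8   2.2]
0.66 [312.8, 262.3, 97.9, 123.3]
0.78 [330.7, 189.0, 11.1, 25.2]
```

View pics/i.png

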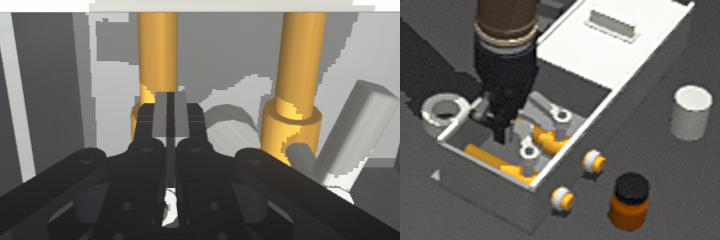

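Contact is good at 5 N. The disc now leads the finger on its right, crop (235,130), and the plain handle at (370,110) is clear. Continuing round the arc.

>>> send_rows:
  deltas:
    - [[1,5,1],[0,0,0],0]
    - [[-1,10,1],[0,0,0],0]
    - [[-3,14,1],[0,0,0],0]
    - [[-5,18,1],[0,0,0],0]
    - [[-8,22,1],[0,0,0],0]
    - [[-11,25,1],[0,0,0],0]
    - [[-14,28,1],[0,0,0],0]

```text
time_s: 14.5
tool_pos: [0.5693, -0.0435, 0.0479]
tool_rot: [[-0.999, -0.035, -0.002], [-0.035, 0.999, 0.0], [0.002, 0.0, -1.0]]
ft_force: [-1.7, -2.4, -1.0]
finger_gap: 0.0
```

>>> send_rows:
  deltas:
    - [[-2,1,0],[0,0,0],0]
    - [[-4,2,0],[0,0,0],0]

```text
time_s: 14.7
tool_pos: [0.5733, -0.0414, 0.048]
tool_rot: [[-0.999, -0.035, -0.001], [-0.035, 0.999, 0.001], [0.001, 0.001, -1.0]]
ft_force: [-1.8, -2.3, -0.5]
finger_gap: 0.004
```

>>> send_rows:
  deltas:
    - [[-1,0,0],[0,0,0],0]
    - [[-2,0,0],[0,0,0],0]

```text
time_s: 14.9
tool_pos: [0.5749, -0.041, 0.0479]
tool_rot: [[-0.999, -0.035, -0.002], [-0.035, 0.999, 0.001], [0.002, 0.002, -1.0]]
ft_force: [-3.3, 0.4, -1.5]
finger_gap: -0.001
```

```bash
python3 - <<'E'
from plan import *
o=arm.observe();print(o['tool_pos'],box(o['tool_pos']),o['ft_force'],d(wp(1.571),.048,o))
E
```

```text
[ 0.57493724 -0.04100344  0.047938  ] [ 0.00460546 -0.12352875] [-3.25544528  0.4050368  -1.52492842] [ 0.6 -1.5 -0.1]
```

>>> send_rows:
  deltas:
    - [[-1.5,0,0],[0,0,0],0]
    - [[-3,0,0],[0,0,0],0]

```text
time_s: 15.1
tool_pos: [0.576, -0.0407, 0.0477]
tool_rot: [[-0.999, -0.035, -0.006], [-0.035, 0.999, 0.002], [0.006, 0.002, -1.0]]
ft_force: [-9.0, 1.3, 4.4]
finger_gap: 0.001
```

>>> send_rows:
  deltas:
    - [[-1.5,0,0],[0,0,0],0]
    - [[-3,0,0],[0,0,0],0]

```text
time_s: 15.3
tool_pos: [0.5761, -0.0407, 0.0476]
tool_rot: [[-0.999, -0.036, -0.013], [-0.036, 0.999, 0.002], [0.013, 0.002, -1.0]]
ft_force: [-14.2, 1.3, 9.3]
finger_gap: -0.003
```

```bash
python3 - <<'E'
from plan import *
o=arm.observe();print(o['tool_pos'],box(o['tool_pos']),o['ft_force'])
E
```

```text
[ 0.57606645 -0.04067781  0.04757228] [ 0.0057455  -0.12324331] [-14.1844984    1.2883365    9.26006822]
```

The handle is hard against its stop: 14 N with no further travel. Backing off, rising, and taking a last look.

>>> send_rows:
  deltas:
    - [[6,0,0],[0,0,0],0]
    - [[14,0,0],[0,0,0],0]
    - [[14,0,-20],[0,0,0],0]
    - [[14,0,-60],[0,0,0],0]
    - [[14,0,-105],[0,0,0],0]
    - [[30,0,-150],[0,0,0],0]
    - [[65,0,-170],[0,0,0],0]
    - [[100,0,-170],[0,0,0],0]

```text
time_s: 16.1
tool_pos: [0.4859, -0.046, 0.224]
tool_rot: [[-0.999, -0.035, 0.014], [-0.035, 0.999, -0.002], [-0.014, -0.003, -1.0]]
ft_force: [-0.4, -1.1, 0.1]
finger_gap: 0.002
```

>>> send_rows:
  deltas:
    - [[0,0,0],[0,0,0],0]
    - [[0,0,0],[0,0,0],0]

```text
time_s: 16.3
tool_pos: [0.4825, -0.0453, 0.2192]
tool_rot: [[-0.999, -0.035, 0.004], [-0.035, 0.999, -0.001], [-0.004, -0.001, -1.0]]
ft_force: [0.7, 0.5, -0.2]
finger_gap: -0.001
```

```bash
python3 - <<'E'
from plan import *
o=arm.observe();print(o['tool_pos'],box(o['tool_pos']),o['ft_force'],o['time_s'])
w=arm.snapshot('wrist');c=arm.snapshot('scene')
np.savez('w.npz',**{k:w[k] for k in('fovy','cx','cy','R','t')})
for n in('marked_end','plain_end'):
  for r in arm.regions_of(n,'wrist')[:1]: print(n,r['p'],r['bbox'])
for X in((.03,-.163,.08),(.03,-.117,.08),(.03,-.083,.08),(-.0269,-.0668,.08),(-.035,.095,.117),(.035,.095,.117)):print(X,proj(w,Tb(p,X)).round())
cv2.imwrite('pics/j.png',np.vstack([w['pixels'],cv2.resize(c['pixels'][110:250,210:470],(640,345),interpolation=2)[:200]])[:,:,::-1])
E
```

```text
[ 0.4825359  -0.04533142  0.2192371 ] [-0.08789118 -0.12458204] [ 0.65536038  0.53706079 -0.24312982] 16.3
marked_end 0.52 [271.0, 273.9, 15.1, 29.3]
plain_end 0.96 [353.7, 229.3, 35.4, 71.4]
(0.03, -0.163, 0.08) [281. 292.]
(0.03, -0.117, 0.08) [328. 292.]
(0.03, -0.083, 0.08) [362. 292.]
(-0.0269, -0.0668, 0.08) [382. 240.]
(-0.035, 0.095, 0.117) [586. 251.]
(0.035, 0.095, 0.117) [567. 321.]
```

View pics/j.png

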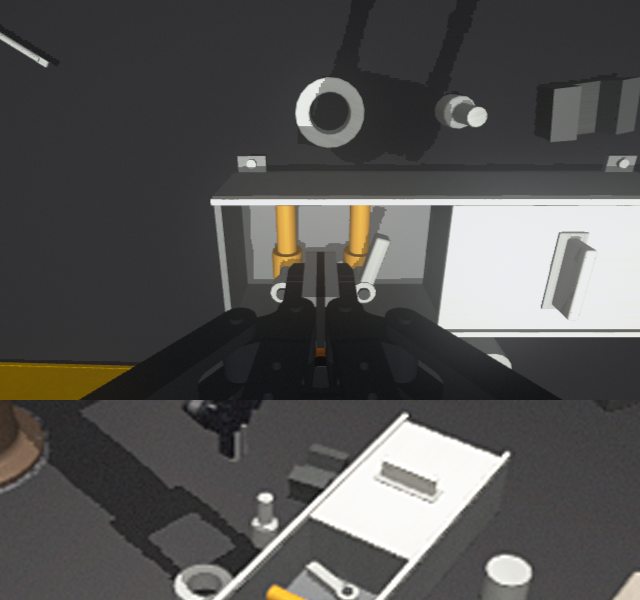

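The cover is fully aside, with the plate edge at (445,205–330) and the rib at (572,275). The plain handle end is at (382,240), as before. The gripper hides the marked handle here, so I'll check it numerically in the scene view.

```bash
python3 - <<'E'
from plan import *
for n in('scene','top'):
    c=arm.snapshot(n)
    for k in('marked_end','plain_end','cover_slide'):
        for r in arm.regions_of(k,n)[:1]:
            ys,xs=np.nonzero(r['pixels']);z=.091 if k=='cover_slide' else .08
            B=np.array([box(ray(c,x,y,z)) for x,y in zip(xs,ys)])
            print(n,k,round(r['p'],2),'mean',B.mean(0).round(3),'min',B.min(0).round(3),'max',B.max(0).round(3))
    # grey level of handle-top points for candidate angles
    g=cv2.cvtColor(c['pixels'],cv2.COLOR_RGB2GRAY)
    for th in(1.0,1.2,1.4,1.571,1.75,1.95):
        v=[]
        for rr in(.02,.03,.04,.046,.052):
            u=proj(c,Tb(p,(*(S+rr*np.array([-np.cos(th),np.sin(th)])),.08)));v.append(int(cv2.getRectSubPix(g,(1,1),tuple(map(float,u)))[0,0]))
        print(n,th,v)
E
```

```text
scene marked_end 0.59 mean [ 0.035 -0.14 ] min [ 0.02 -0.18] max [ 0.051 -0.102]
scene plain_end 0.68 mean [ 0.017 -0.042] min [-0.081 -0.273] max [0.119 0.228]
scene cover_slide 0.69 mean [0.003 0.094] min [-0.062 -0.012] max [0.067 0.211]
scene 1.0 [97, 122, 191, 202, 195]
scene 1.2 [114, 145, 205, 197, 145]
scene 1.4 [226, 191, 222, 228, 230]
scene 1.571 [230, 228, 234, 225, 230]
scene 1.75 [238, 236, 232, 231, 237]
scene 1.95 [192, 102, 112, 104, 105]
top cover_slide 0.68 mean [-0.     0.117] min [-0.065 -0.01 ] max [0.068 0.209]
top 1.0 [103, 67, 116, 107, 101]
top 1.2 [73, 116, 129, 122, 115]
top 1.4 [47, 129, 134, 132, 133]
top 1.571 [51, 120, 122, 125, 128]
top 1.75 [58, 109, 110, 110, 110]
top 1.95 [60, 102, 99, 99, 98]
```

```bash
python3 -c "
from workcell import arm
print(arm.close_job(), arm.observe()['ft_force'])"
```

```text
the job is handed in; nothing more can be done
the job is handed in; nothing more can be done
```

The valve is isolated. The cover is pushed fully aside to its stop, and the marked handle, at the box's -y place, is round to fully shut. I handed the job in at about 16.5 s, with the hand about 100 mm above the rim and touching nothing.

**Last checks that agreed:**
- **Cover:** the push ended at 19 N with no further travel. The plate spans about y = -0.011 to +0.210 m in the box frame, so the well is uncovered. I never lifted it.
- **Marked handle:** the push ended at 14 N with no further travel. In the scene camera the handle lies along the box's +y, at about 1.57 rad.
- **Plain handle:** its end in the last wrist picture is within a few pixels of where it was before I pushed.
- **Bystanders:** the ring, plug gauge, V-block and test cylinder show no shift in the last picture. The oil jar, screwdriver and caliper were not fully in view, but the arm never went near them.

**What disagreed or could not be confirmed:**
- **Fingertip height:** the shut fingertips stood roughly 10–18 mm behind the TCP instead of 17 mm ahead of it. My first push therefore passed over the rib without touching it. I lowered the tool and repeated the push.
- **Marked handle in other views:** the gripper hid it in the last wrist view, and the top view was not clear enough to tell. The shut position rests on the stop force and the scene camera.
- **Plain handle in other views:** the network's detection of the plain handle in the final scene view was unreliable, so I ignored it.

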